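# Hold the vial rack in the sampler's datum corner

### The arm

A 6-joint arm with a two-finger parallel gripper is mounted at the origin on the work surface. World frame = base frame: x ahead of the robot, y to its left, z up, the work surface at z = 0. Lengths are in m, angles in rad, forces in N, time in s.
With the tool pointing down it reaches from about 0.275 to 0.975 m from the base axis. Payload 8.4 kg.
Tool frame: the origin (TCP) lies between the finger pads, 19 mm behind the fingertips; this is the grasp point; z points along the fingers, y is the line along which they close (so a half turn about z gives the same grasp; the last joint's range is limited). The gripper opens to 92 mm and grips with 3 to 60 N. Pads are 20 mm wide; open, the fingers measure 128 mm over their backs; the gripper's body (75 mm by 189 mm) begins 69 mm behind the grasp point.
Start: joints at [-1.104, 0.353, 1.633, -0, 1.155, -0.002], TCP at [0.282, -0.558, 0.233] pointing down, gripper open.
Joint ranges: [-2.63, 2.63], [-0.92, 2.1], [0.06, 2.66], [-1.3, 4.44], [0, 2.69], [-3.02, 3.02]. Speed limits (rad/s): [2.22, 2.22, 2.79, 3.14, 3.14, 3.14].

### API

Orientations are given as a 3x3 rotation matrix whose columns are the frame's x, y, z axes.
In Python, from station import get_state, camera, robot, look_for, landmark_of gives the robot as it stands. The module is installed in compiled form; this text tells all that it offers.
- The arm moves only by the tool play_rows, never from a script. Its argument "series" is a list of rows, each an object of numbers: "tx", "ty", "tz": the shift along the tool's x, y, z in m; "rx", "ry", "rz": the turn, a rotation vector about the tool's x, y, z in degrees; "fingers": the opening, from -1 (shut) to 1 (fully open). In form: [{"tx": .., "ty": .., "tz": .., "rx": .., "ry": .., "rz": .., "fingers": ..}, ...]. A call has 1 to 5 rows; each row is the pose to reach, as a shift and turn from the pose commanded when the call began, along the tool's axes at that moment; what a row does not reach only later rows make up. A row lasts 1/12 s, in which the tool goes at most 41.7 mm and 7.16 degrees, less where a joint would pass 70% of its speed; a pose out of reach is approached as far as the arm can. A call with a gripper value outside its range is refused whole. The fingers move at their own pace and stop on an object; "squeeze" is the grip in N (left out, the last holds). Time passes only in rows, so rows that repeat a pose let the fingers close. It gives the time, the measured TCP pose, the force, the opening and the grip force at its end, in the units of the state.
- get_state(): the state, without advancing time (a new reading comes with each control period).
- camera(name): name is "side" or "top"; returns a dict with "img" (384x512x3 uint8, red, green, blue), "fovy" (degrees; the focal length in pixels is half the picture's height over the tangent of half this angle, whatever the lens; pixels are square), "cx", "cy" (the principal point, pixels), "dist_coeffs" ([k1, k2, p1, p2, k3] as OpenCV has them; the pictures are not rectified), "R" (3x3) and "t" (3): a world point X has camera coordinates R X + t. Camera axes: x right, y down, z forward; pixel columns grow to the right and rows downward; lengths in m; the calibration is good to about 2 mm. A picture is of the moment at which its call begins. There is no depth.
- robot.close_job(): hands the job in; it is judged then, once.
Trained networks look in a picture, given as the dict that the camera call returned (one of the last four; its "shot" number tells which), for a name from the list of things; names that differ only in an ending like _2 or _b are one class to them, and where a whole thing is asked for, a point or a joint stands for the part that bears it (a point fixed in the world has none). Each returns a list of dicts, best first, with "score" (0 to 1); they miss things now and then, are a little off and sometimes report something else, mostly with a low value. They report only what shows in the picture. A call takes as long as a camera call. They do not tell look-alikes from the thing itself.
- look_for(thing, picture): "position" ([x, y, z] in m, in the coordinates of the camera as it stood for that picture, good to about 4 mm: the middle of the surface that is visible of it).
- landmark_of(thing, picture): "position" ([x, y, z] in m, in the coordinates of the camera as it stood for that picture, good to about 4 mm: a listed point, or the origin of a listed thing).
The state is a dict: "t": time; "joint_pos": joint angles; "qd": joint speeds; "effort": joint torques, N m; "ee_pos": TCP position; "tcp_rot": TCP orientation; "contact_force": force on the tool from outside, world axes, zero at the start; "ft_torque": the same for the moment, N m; "finger_gap": finger opening in m; "finger_force": force on a finger pad.
Only numpy, scipy, OpenCV 4.12 (cv2) and the standard library are available. Lean on these libraries where they do the work, as an engineer would, in place of code of your own. Each camera call takes 0.05 s, during which the arm holds its last target. There are 200 camera calls.

### The job

Pick up the aluminium vial rack by its upright handle, keeping it upright, and set it down flat on the deck of the sampler stage. Then press it into the corner of the two dark steel fences, its long side flat against the long fence and its short end flat against the short fence, and finish while still holding it firmly pressed against both at once: do not let go. Leave the bottles, the beaker and the jar where they stand.

Things in the scene. Friction and masses are not known exactly. Their poses are not given: they have to be found in the camera images.
- rack: Loose aluminium vial rack, 120 (x) x 80 (y) x 30 mm, 0.35 to 0.7 kg, flat on the work surface. Black upright handle mid-top: 50 long (x), 12 thick (y), 30 to 75 mm above the underside. Capped vials (14 mm wide, tops 52 mm above the underside) at both short ends, centred 46 mm from the middle; top bare between them. Origin: centre of underside; z up. Same either way round (half turn).
- rack_handle (a point): Point in the rack's handle, on the rack's axis 55 mm above its underside: a good height for the TCP when gripping across the 12 mm thickness (the fingers close along the rack's y).
- stage: Fixed sampler stage: white base, smooth flat aluminium deck 190 (x) x 150 (y) mm, deck surface 25 mm above the work surface. Origin: centre of underside; z up. Its fences stand along its +y and +x edges. On the left or right, turned up to 40 degrees. Rack seated in the corner (long side along x): rack origin at x +20, y +20, z +25 mm in this frame. Deck and fences: friction about 0.25.
- long_fence: Fixed smooth dark steel bar on the deck along the stage's +y edge, 152 (along the stage's x) x 12 x 20 mm high, rising to 45 mm above the work surface; its inner face is the plane y = +60 mm of the stage. Origin: centre of the bar; axes as the stage's.
- short_fence: Fixed smooth dark steel bar on the deck along the stage's +x edge, 12 x 105 (along the stage's y) x 20 mm high; its inner face is the plane x = +80 mm of the stage. Origin: centre of the bar; axes as the stage's.
- stage_corner (a point): The inside corner where the inner faces of both fences meet, at the deck surface: x = +80, y = +60, z = +25 mm in the stage's frame; axes as the stage's.
- amber_bottle: Bystander: standing amber bottle with a blue cap, 64 mm in diameter, 105 mm high. Origin: centre of its underside.
- white_bottle: Bystander: standing white plastic bottle with a blue cap, 68 mm in diameter, 105 mm high. Origin: centre of its underside.
- beaker: Bystander: standing glass beaker, 68 mm in diameter, 85 mm high. Origin: centre of its underside.
- jar: Bystander: small glass jar with a white cap, 40 mm in diameter, 45 mm high. Origin: centre of its underside.
Not all that is in view belongs to the job. What is shaped like the rack but green or yellow is not meant.

How it is judged:
On the way, in this order (a step that is already met when the one before it is completed fails the run):
1. the rack is lifted by the fingers, clear of the work surface (height (world z) of rack above 0.032 m and contact force between the fingers and rack above 1 N), for 0.2 s.
2. the rack stands flat on the deck of the stage (z of rack in the frame of stage between 0.02 and 0.029 m and angle between rack's own z axis and vertical below 0.05 rad and horizontal distance between rack and stage below 0.09 m), for 0.2 s.
At the end, for the whole second after the job is handed in: Fingers still on the rack (2 N or more), rack at rest flat on the deck (within 5 mm, tilt under 0.05 rad), within 3.5 mm of the seated place and 0.025 rad of square to the fences (either way round), pressing on both fences at once with 2 N or more each, through the last second (z of rack in the frame of stage between 0.02 and 0.029 m and angle between rack's own z axis and vertical below 0.05 rad and x of rack in the frame of stage between 0.0165 and 0.0235 m and y of rack in the frame of stage between 0.0165 and 0.0235 m and angle between the x axis of rack and the x axis of stage, either way round below 0.025 rad and contact force between rack and long_fence above 2 N and contact force between rack and short_fence above 2 N and contact force between the fingers and rack above 2 N and linear speed of rack below 0.01 m/s); the arm keeps its last pose, push and grip.
It fails at once if the rack is tipped more than 0.5 rad (angle between rack's own z axis and vertical above 0.5 rad).
It fails at once if the amber bottle is moved more than 30 mm (distance of amber_bottle from where it was at the start of the episode above 0.03 m).
It fails at once if the white bottle is moved more than 30 mm (distance of white_bottle from where it was at the start of the episode above 0.03 m).
It fails at once if the beaker is moved more than 30 mm (distance of beaker from where it was at the start of the episode above 0.03 m).
It fails at once if the jar is moved more than 30 mm (distance of jar from where it was at the start of the episode above 0.03 m).
It also fails if it takes over 67 s, if anything falls off the work surface, if the arm or the gripper's body presses on something with over 40 N, if the wrist force passes 120 N, or if a joint passes its speed limit or range.

## Working session

There is one attempt and no reset: what is moved stays moved. The work goes in short steps, Python scripts to look and compute and a tool call to move; the robot and the scene stay as the last step left them, time stands still between calls to the robot, and variables do not carry over. Pictures are saved under pics/ and viewed, at most 10 in all, crops included, and the job is handed in when it is done.

Besides the shell and the picture viewer there is one more tool, called after ">>>" by a JSON object that holds its "name" and its "arguments", one argument or row to a line. play_rows: Moves the arm, as the interface text tells. Its arguments: {"type":"object","properties":{"series":{"type":"array"},"squeeze":{"type":"number"}},"required":["series"]}

```bash
mkdir -p pics; cat > h.py <<'E'
import numpy as np, cv2
from station import get_state, camera, robot, look_for, landmark_of
def K(c):
    f=c["img"].shape[0]/2/np.tan(np.radians(c["fovy"])/2)
    return np.array([[f,0,c["cx"]],[0,f,c["cy"]],[0,0,1.]])
def w(c,p): return np.array(c["R"]).T@(np.array(p)-np.array(c["t"]))
def proj(c,X):
    return cv2.projectPoints(np.array(X,float).reshape(-1,1,3),cv2.Rodrigues(np.array(c["R"],float))[0],np.array(c["t"],float),K(c),np.array(c["dist_coeffs"],float))[0].reshape(-1,2)
def onz(c,uv,z):
    u=cv2.undistortPoints(np.array(uv,float).reshape(-1,1,2),K(c),np.array(c["dist_coeffs"],float)).reshape(-1,2)
    R=np.array(c["R"]);C=-R.T@np.array(c["t"]);d=np.c_[u,np.ones(len(u))]@R
    return C+d*((z-C[2])/d[:,2])[:,None]
def save(n,im): cv2.imwrite("pics/"+n,cv2.cvtColor(im,cv2.COLOR_RGB2BGR))
E
python3 - <<'E'
from h import *
ims=[]
for n in("top","side"):
    c=camera(n); save(n+"0.png",c["img"]); np.save(n+"0.npy",c,allow_pickle=True)
    for th in("rack","rack_handle","stage","stage_corner","long_fence","short_fence","amber_bottle","white_bottle","beaker","jar"):
        for d in landmark_of(th,c)[:3]:
            p=w(c,d["position"]); print(n,th,round(d["score"],2),p.round(3),proj(c,p)[0].round())
print(get_state())
E
```

```text
top rack 0.74 [ 0.513  0.202 -0.002] [195. 220.]
top rack 0.7 [ 0.37   0.319 -0.003] [158. 266.]
top rack 0.67 [0.692 0.181 0.002] [201. 164.]
top rack_handle 0.82 [0.37  0.32  0.058] [152. 268.]
top rack_handle 0.72 [0.692 0.182 0.054] [198. 160.]
top rack_handle 0.6 [0.513 0.199 0.054] [193. 218.]
top stage 0.87 [ 0.57  -0.203 -0.005] [321. 199.]
top stage_corner 0.72 [ 0.65  -0.15   0.023] [304. 173.]
top stage_corner 0.66 [ 0.673  0.39  -0.001] [137. 172.]
top long_fence 0.46 [ 0.587 -0.138  0.036] [302. 192.]
top long_fence 0.43 [ 0.654 -0.195  0.035] [319. 170.]
top short_fence 0.73 [ 0.653 -0.201  0.033] [321. 171.]
top amber_bottle 0.85 [0.675 0.394 0.002] [136. 171.]
top amber_bottle 0.62 [ 0.587 -0.137  0.038] [302. 192.]
top white_bottle 0.79 [ 0.694 -0.397 -0.003] [377. 160.]
top beaker 0.97 [ 0.79  -0.023 -0.002] [263. 134.]
top jar 0.49 [ 0.415 -0.014 -0.001] [264. 249.]
side rack 0.92 [0.518 0.199 0.003] [255. 268.]
side rack 0.8 [0.368 0.319 0.001] [291. 334.]
side rack 0.58 [0.693 0.176 0.001] [203. 238.]
side rack_handle 0.91 [0.37  0.315 0.053] [292. 324.]
side rac
[... 828 characters left out ...]
-2.38922538e-03]), 'qd': array([ 1.65284379e-03,  9.80431194e-04, -2.00099445e-05,  1.39362145e-03,
        1.81647451e-03,  8.65662819e-04]), 'effort': array([-7.91303773e-04, -5.93768442e+01, -3.34573317e+01,  7.00215041e-02,
        1.58763252e-02, -1.35147437e-05]), 'ee_pos': array([ 0.28240578, -0.55756181,  0.23328016]), 'tcp_rot': array([[ 8.92099834e-01,  4.51838341e-01, -1.44287637e-05],
       [ 4.51838341e-01, -8.92099833e-01,  2.72859053e-05],
       [-5.43079483e-07, -3.08612202e-05, -1.00000000e+00]]), 'contact_force': array([0.53623407, 0.51397846, 0.78561085]), 'ft_torque': array([ 0.02371574, -0.03832735,  0.06075031]), 'finger_force': 0.0, 'finger_gap': 0.09175213008563178}
```

```bash
python3 - <<'E'
from h import *
c=np.load("top0.npy",allow_pickle=True).item()
im=c["img"][120:300,100:400]; save("crop0.png",cv2.resize(im,None,fx=2.66,fy=2.66,interpolation=cv2.INTER_CUBIC))
c=np.load("side0.npy",allow_pickle=True).item()
im=c["img"][100:370,140:360]; save("crop1.png",cv2.resize(im,None,fx=2.2,fy=2.2,interpolation=cv2.INTER_CUBIC))
E
```

```text
(no output)
```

View pics/crop0.png

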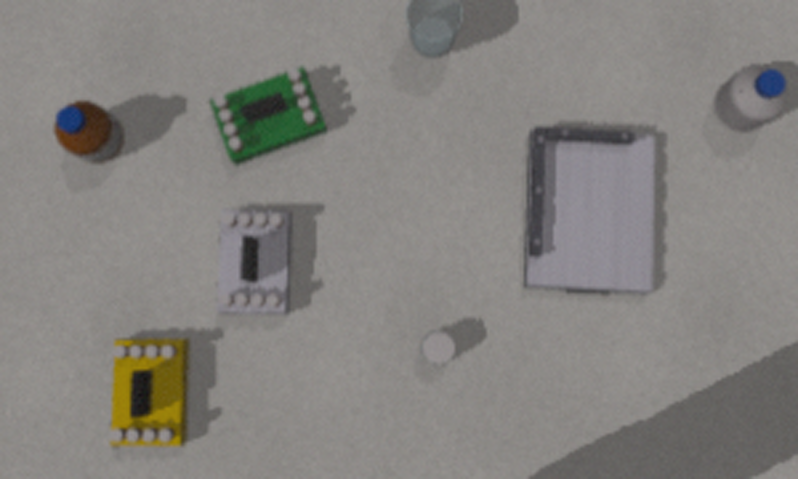

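View pics/crop1.png

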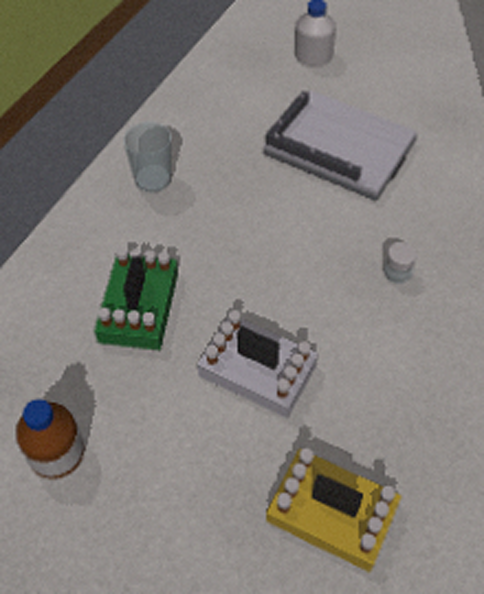

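The top crop shows three rack-shaped things, given in full-image pixels: green at (200,160), yellow at (155,267) and grey at (195,218). The grey one matches the bare aluminium of the description, and the crops confirm it has a black handle and vials at both ends. The stage is at (321,199), with its short fence toward world +x and its long fence toward +y. Next I'll refine both poses by fitting edges in both views.

```bash
cat > fit.py <<'E'
from h import *
from scipy.optimize import minimize
from scipy.ndimage import map_coordinates
def box(x0,x1,y0,y1,z): return [((x0,y0,z),(x1,y0,z)),((x1,y0,z),(x1,y1,z)),((x1,y1,z),(x0,y1,z)),((x0,y1,z),(x0,y0,z))]
M={"rack":box(-.06,.06,-.04,.04,.03)+box(-.025,.025,-.006,.006,.075),
 "stage":[((-.095,-.075,.025),(.08,-.075,.025)),((-.095,-.075,.025),(-.095,.06,.025)),((-.072,.06,.045),(.08,.06,.045)),((.08,.06,.045),(.08,-.045,.045)),((-.072,.072,.045),(.092,.072,.045)),((.092,.072,.045),(.092,-.045,.045))]}
def pts(segs,p,n=60):
    s=np.linspace(0.02,.98,n)[:,None]
    P=np.vstack([np.array(a)*(1-s)+np.array(b)*s for a,b in segs]); 
    cs,sn=np.cos(p[2]),np.sin(p[2])
    return np.c_[P[:,0]*cs-P[:,1]*sn+p[0],P[:,0]*sn+P[:,1]*cs+p[1],P[:,2]+(p[3] if len(p)>3 else 0)]
def fit(name,cams,p0):
    best=None
    for sig in(2.5,1.2,.7):
        G=[]
        for c in cams:
            g=cv2.GaussianBlur(cv2.cvtColor(c["img"],cv2.COLOR_RGB2GRAY).astype(float),(0,0),sig)
            G.append(np.hypot(cv2.Sobel(g,-1,1,0),cv2.Sobel(g,-1,0,1)))
        def cost(q):
            p=np.array(q)*[1,1,10]
            return -sum(np.mean(np.minimum(map_coordinates(g,proj(c,pts(M[name],p))[:,::-1].T,order=1),np.percentile(g,99))) for c,g in zip(cams,G))
        starts=[np.array([p0[0],p0[1],a/10]) for a in (np.arange(-.3,.31,.05)+p0[2] if best is None else [p0[2]])]
        r=min((minimize(cost,s,method="Nelder-Mead",options=dict(initial_simplex=s+np.array([[0,0,0],[.006,0,0],[0,.006,0],[0,0,.006]])*(1 if best is None else .4),xatol=1e-5,fatol=1e-3)) for s in starts),key=lambda r:r.fun)
        best=r.x*[1,1,10]; p0=best
    return best,r.fun
E
python3 - <<'E'
from fit import *
C=[np.load(n+"0.npy",allow_pickle=True).item() for n in("top","side")]
out=[]
for nm,p0 in(("rack",(.515,.2,0)),("stage",(.569,-.201,0))):
    for cs in(C,C[:1],C[1:]): print(nm,*fit(nm,cs,p0))
    out.append(fit(nm,C,p0)[0])
V=[]
for c,sl in((C[0],(slice(140,240),slice(170,360))),(C[1],(slice(120,300),slice(220,340)))):
    im=cv2.resize(c["img"],None,fx=4,fy=4,interpolation=cv2.INTER_CUBIC)
    for nm,p in zip(("rack","stage"),out):
        for u in proj(c,pts(M[nm],p,25)): cv2.circle(im,tuple(int(v) for v in (u*4+1.5).round()),1,(255,0,0),-1)
    V.append(im[sl[0].start*4:sl[0].stop*4,sl[1].start*4:sl[1].stop*4])
save("ov_top.png",V[0]); save("ov_side.png",cv2.resize(V[1],None,fx=.8,fy=.8))
E
```

```text
rack [0.51433658 0.19659435 0.07055005] -196.97273247762718
rack [ 0.5129651   0.19250383 -0.05237591] -92.67564746026937
rack [ 0.5082117   0.21478222 -0.02733463] -116.55638779144037
stage [ 0.56798735 -0.21248237 -0.08363705] -196.33075762516148
stage [ 0.56341265 -0.19777439 -0.07971961] -91.66345230635066
stage [ 0.56831877 -0.20374061 -0.08908418] -120.76962398031102
```

View pics/ov_top.png

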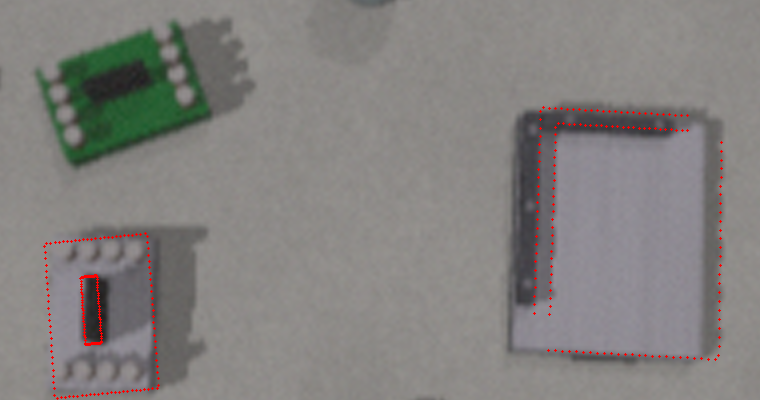

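View pics/ov_side.png

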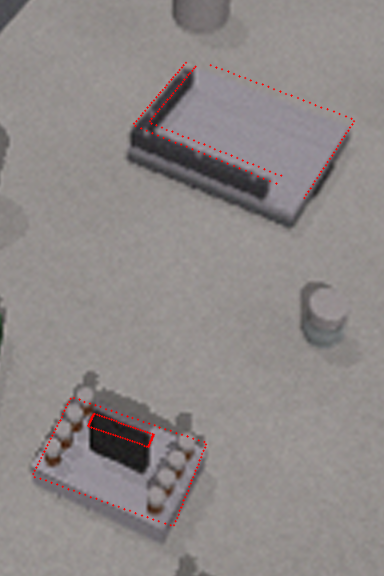

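Red overlay: the gradient fit was pulled off by shadows. The rack outline is skewed around (195,218), and the stage outline is shifted about 6 px near (321,199). I'll use colour masks instead.

```bash
python3 - <<'E'
from h import *
V=[]
for n,sl in(("top",(slice(140,250),slice(170,365))),("side",(slice(120,300),slice(210,350)))):
    c=np.load(n+"0.npy",allow_pickle=True).item(); im=cv2.GaussianBlur(c["img"],(0,0),.6).astype(float)
    r=(im[...,2]-im[...,0])/im.sum(2)
    print(n,np.percentile(r,[5,25,50,75,95]).round(3))
    for k,uv in(("bg",(285,220)),("stage",(330,195)),("rack",(195,200))) if n=="top" else (("bg",(300,240)),("stage",(300,160)),("rack",(245,270))): print(k,im[uv[1],uv[0]],r[uv[1],uv[0]].round(3))
    V.append(cv2.resize(np.clip((r+.06)/.12*255,0,255).astype(np.uint8)[sl],None,fx=4 if n=="top" else 3,fy=4 if n=="top" else 3,interpolation=cv2.INTER_CUBIC))
h=max(v.shape[0] for v in V)
V[0]=cv2.resize(V[0],None,fx=.5,fy=.5); V[1]=V[1]
save("chroma.png",cv2.cvtColor(np.hstack([cv2.copyMakeBorder(v,0,h-v.shape[0],0,0,0) for v in V]),cv2.COLOR_GRAY2RGB))
E
```

```text
top [-0.187 -0.015 -0.013 -0.01   0.026]
bg [142. 139. 137.] -0.012
stage [142. 139. 146.] 0.009
rack [119. 116. 119.] 0.0
side [-0.171 -0.155 -0.017 -0.014  0.034]
bg [151. 147. 144.] -0.016
stage [150. 144. 153.] 0.007
rack [150. 144. 153.] 0.007
```

View pics/chroma.png

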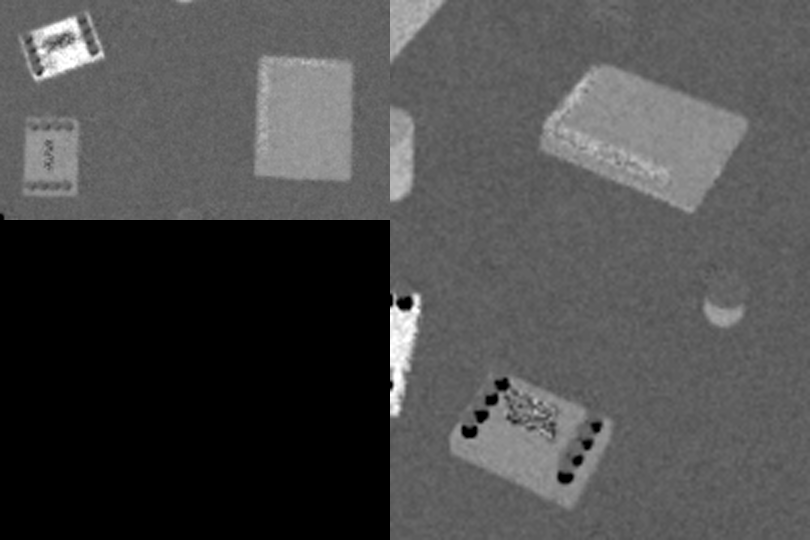

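The chroma image separates both silhouettes cleanly from shadow: rack at top px (195,218), stage at (322,199). I'll fit silhouettes to it.

```bash
cat > sil.py <<'E'
from h import *
from scipy.optimize import minimize
def bx(x0,x1,y0,y1,z0,z1): return np.array([[x,y,z] for x in(x0,x1) for y in(y0,y1) for z in(z0,z1)])
PL={"rack":[bx(-.06,.06,-.04,.04,0,.03)],"stage":[bx(-.095,.095,-.075,.075,0,.025),bx(-.072,.08,.06,.072,.025,.045),bx(.08,.092,-.045,.06,.025,.045)]}
IG={"rack":[bx(s*.046-.007,s*.046+.007,-.035,.035,.03,.052) for s in(-1,1)]+[bx(-.025,.025,-.006,.006,.03,.075)],"stage":[]}
S=4
def mv(P,p,z):
    c,s=np.cos(p[2]),np.sin(p[2]); return np.c_[P[:,0]*c-P[:,1]*s+p[0],P[:,0]*s+P[:,1]*c+p[1],P[:,2]+z]
def chroma(c):
    im=c["img"].astype(float); return (im[...,2]-im[...,0])/im.sum(2)
def fit(nm,cams,p0,z=0,flag=None):
    D=[]
    for c in cams:
        q=proj(c,np.vstack([mv(P,p0,z) for P in PL[nm]+IG[nm]])); a=(q.min(0)-14).astype(int); b=(q.max(0)+14).astype(int); a=np.maximum(a,0)
        r=cv2.GaussianBlur(chroma(c),(0,0),.6)[a[1]:b[1],a[0]:b[0]]
        D.append((c,a,np.clip((cv2.resize(r,None,fx=S,fy=S,interpolation=cv2.INTER_CUBIC)+.014)/.021,0,1)))
    def ras(c,a,sh,L,p):
        m=np.zeros(sh,np.uint8)
        for P in L:
            h=cv2.convexHull(((proj(c,mv(P,p,z))-a+.5)*S-.5).astype(np.float32))
            cv2.fillConvexPoly(m,(h*16).round().astype(np.int32),255,cv2.LINE_AA,4)
        return m/255.
    def cost(v):
        p=v*[1,1,10]; t=0
        for c,a,m in D:
            s=ras(c,a,m.shape,PL[nm],p); s=cv2.GaussianBlur(s,(0,0),.8*S)
            k=ras(c,a,m.shape,IG[nm],p)<.5 if IG[nm] else np.ones(m.shape,bool)
            t+=((s-m)**2*k).sum()/S**2
        return t
    s=np.array([p0[0],p0[1],p0[2]/10])
    for e in(.006,.002):
        r=minimize(cost,s,method="Nelder-Mead",options=dict(initial_simplex=s+np.array([[0,0,0],[e,0,0],[0,e,0],[0,0,e]]),xatol=1e-5,fatol=1e-3)); s=r.x
    return r.x*[1,1,10],r.fun
E
python3 - <<'E'
from sil import *
C=[np.load(n+"0.npy",allow_pickle=True).item() for n in("top","side")]
for nm,p0 in(("rack",(.514,.2,0)),("stage",(.569,-.201,-.02))):
    for cs in(C,C[:1],C[1:]): print(nm,*fit(nm,cs,p0))
E
```

```text
rack [ 0.51607631  0.19597288 -0.0312092 ] 153.82273959787156
rack [ 0.51638712  0.19746142 -0.03505203] 18.920731853706585
rack [ 0.51591308  0.19491679 -0.02801334] 124.30631737397312
stage [ 0.56723342 -0.20160431 -0.08259981] 138.35173781929595
stage [ 0.56689005 -0.20075855 -0.0848096 ] 32.29925623452998
stage [ 0.56839697 -0.20554483 -0.07704164] 83.66279217439893sil.py:10: RuntimeWarning: invalid value encountered in divide
  im=c["img"].astype(float); return (im[...,2]-im[...,0])/im.sum(2)
```

>>> {"name": "play_rows", "arguments": {
  "series": [
    {"tx":0.028,"ty":-0.029,"rz":6,"fingers":1},
    {"tx":0.056,"ty":-0.058,"rz":12,"fingers":1},
    {"tx":0.084,"ty":-0.087,"rz":18,"fingers":1},
    {"tx":0.112,"ty":-0.116,"rz":24,"fingers":1},
    {"tx":0.14,"ty":-0.144,"rz":28.7,"fingers":1}
  ],
  "squeeze": 40
}}

```text
validation failed for argument at $.se...
```

>>> {"name": "play_rows", "arguments": {
  "series": [
    {"tx":0.028,"ty":-0.029,"tz":0,"rx":0,"ry":0,"rz":6,"fingers":1},
    {"tx":0.056,"ty":-0.058,"tz":0,"rx":0,"ry":0,"rz":12,"fingers":1},
    {"tx":0.084,"ty":-0.087,"tz":0,"rx":0,"ry":0,"rz":18,"fingers":1},
    {"tx":0.112,"ty":-0.116,"tz":0,"rx":0,"ry":0,"rz":24,"fingers":1},
    {"tx":0.14,"ty":-0.144,"tz":0,"rx":0,"ry":0,"rz":28.7,"fingers":1}
  ],
  "squeeze": 40
}}

```text
t: 1.52
ee_pos: [0.3423, -0.3641, 0.2333]
tcp_rot: [[0.999, -0.038, 0.0], [-0.038, -0.999, -0.0], [0.0, 0.0, -1.0]]
contact_force: [0.6, -0.3, 0.4]
finger_gap: 0.0919
finger_force: 0.0
```

>>> {"name": "play_rows", "arguments": {
  "series": [
    {"tx":0.0104,"ty":-0.0376,"tz":0,"rx":0,"ry":0,"rz":0,"fingers":1},
    {"tx":0.0208,"ty":-0.0752,"tz":0,"rx":0,"ry":0,"rz":0,"fingers":1},
    {"tx":0.0312,"ty":-0.1128,"tz":0,"rx":0,"ry":0,"rz":0,"fingers":1},
    {"tx":0.0416,"ty":-0.1504,"tz":0,"rx":0,"ry":0,"rz":0,"fingers":1},
    {"tx":0.052,"ty":-0.188,"tz":0,"rx":0,"ry":0,"rz":0,"fingers":1}
  ]
}}

```text
t: 1.93
ee_pos: [0.4004, -0.1779, 0.2336]
tcp_rot: [[0.999, -0.032, 0.001], [-0.032, -0.999, -0.0], [0.001, 0.0, -1.0]]
contact_force: [1.2, 0.1, -1.2]
finger_gap: 0.0923
finger_force: 0.0
```

>>> {"name": "play_rows", "arguments": {
  "series": [
    {"tx":0.0104,"ty":-0.0376,"tz":0,"rx":0,"ry":0,"rz":0,"fingers":1},
    {"tx":0.0208,"ty":-0.0752,"tz":0,"rx":0,"ry":0,"rz":0,"fingers":1},
    {"tx":0.0312,"ty":-0.1128,"tz":0,"rx":0,"ry":0,"rz":0,"fingers":1},
    {"tx":0.0416,"ty":-0.1504,"tz":0,"rx":0,"ry":0,"rz":0,"fingers":1},
    {"tx":0.052,"ty":-0.188,"tz":0,"rx":0,"ry":0,"rz":0,"fingers":1}
  ]
}}

```text
t: 2.35
ee_pos: [0.4585, 0.0086, 0.2336]
tcp_rot: [[0.999, -0.032, 0.001], [-0.032, -0.999, -0.0], [0.001, 0.0, -1.0]]
contact_force: [1.2, -1.8, -0.2]
finger_gap: 0.0919
finger_force: 0.0
```

>>> {"name": "play_rows", "arguments": {
  "series": [
    {"tx":0.0104,"ty":-0.0376,"tz":0,"rx":0,"ry":0,"rz":0,"fingers":1},
    {"tx":0.0208,"ty":-0.0752,"tz":0,"rx":0,"ry":0,"rz":0,"fingers":1},
    {"tx":0.0312,"ty":-0.1128,"tz":0,"rx":0,"ry":0,"rz":0,"fingers":1},
    {"tx":0.0416,"ty":-0.1504,"tz":0,"rx":0,"ry":0,"rz":0,"fingers":1},
    {"tx":0.0416,"ty":-0.1504,"tz":0,"rx":0,"ry":0,"rz":0,"fingers":1}
  ]
}}

```text
t: 2.77
ee_pos: [0.5066, 0.1613, 0.2336]
tcp_rot: [[1.0, -0.029, 0.002], [-0.029, -1.0, 0.003], [0.002, -0.003, -1.0]]
contact_force: [0.0, -0.9, 0.9]
finger_gap: 0.0917
finger_force: 0.0
```

>>> {"name": "play_rows", "arguments": {
  "series": [
    {"tx":0.008,"ty":-0.035,"tz":0.01,"rx":0,"ry":0,"rz":0,"fingers":1},
    {"tx":0.008,"ty":-0.035,"tz":0.04,"rx":0,"ry":0,"rz":0,"fingers":1},
    {"tx":0.008,"ty":-0.035,"tz":0.07,"rx":0,"ry":0,"rz":0,"fingers":1},
    {"tx":0.008,"ty":-0.035,"tz":0.1,"rx":0,"ry":0,"rz":0,"fingers":1},
    {"tx":0.008,"ty":-0.035,"tz":0.1,"rx":0,"ry":0,"rz":0,"fingers":1}
  ]
}}

```text
t: 3.18
ee_pos: [0.5103, 0.1891, 0.1284]
tcp_rot: [[0.999, -0.032, -0.008], [-0.032, -0.999, -0.003], [-0.008, 0.003, -1.0]]
contact_force: [-1.4, -0.8, -0.8]
finger_gap: 0.0923
finger_force: 0.0
```

>>> {"name": "play_rows", "arguments": {
  "series": [
    {"tx":0,"ty":0,"tz":0.025,"rx":0,"ry":0,"rz":0,"fingers":1},
    {"tx":0,"ty":0,"tz":0.05,"rx":0,"ry":0,"rz":0,"fingers":1},
    {"tx":0,"ty":0,"tz":0.07,"rx":0,"ry":0,"rz":0,"fingers":1},
    {"tx":0,"ty":0,"tz":0.078,"rx":0,"ry":0,"rz":0,"fingers":1},
    {"tx":0,"ty":0,"tz":0.078,"rx":0,"ry":0,"rz":0,"fingers":1}
  ]
}}

```text
t: 3.6
ee_pos: [0.5133, 0.1899, 0.0548]
tcp_rot: [[0.999, -0.032, -0.002], [-0.032, -0.999, -0.001], [-0.002, 0.001, -1.0]]
contact_force: [0.8, 0.3, 0.8]
finger_gap: 0.0919
finger_force: 0.0
```

>>> {"name": "play_rows", "arguments": {
  "series": [
    {"tx":0,"ty":0,"tz":0,"rx":0,"ry":0,"rz":0,"fingers":0.3},
    {"tx":0,"ty":0,"tz":0,"rx":0,"ry":0,"rz":0,"fingers":-0.3},
    {"tx":0,"ty":0,"tz":0,"rx":0,"ry":0,"rz":0,"fingers":-1},
    {"tx":0,"ty":0,"tz":0,"rx":0,"ry":0,"rz":0,"fingers":-1},
    {"tx":0,"ty":0,"tz":0,"rx":0,"ry":0,"rz":0,"fingers":-1}
  ]
}}

```text
t: 4.02
ee_pos: [0.5142, 0.1905, 0.0561]
tcp_rot: [[0.999, -0.032, 0.001], [-0.032, -0.999, 0.0], [0.001, -0.0, -1.0]]
contact_force: [-0.9, -0.1, 0.3]
finger_gap: 0.0607
finger_force: 0.0
```

>>> {"name": "play_rows", "arguments": {
  "series": [
    {"tx":0,"ty":0,"tz":0,"rx":0,"ry":0,"rz":0,"fingers":-1},
    {"tx":0,"ty":0,"tz":0,"rx":0,"ry":0,"rz":0,"fingers":-1},
    {"tx":0,"ty":0,"tz":0,"rx":0,"ry":0,"rz":0,"fingers":-1},
    {"tx":0,"ty":0,"tz":0,"rx":0,"ry":0,"rz":0,"fingers":-1},
    {"tx":0,"ty":0,"tz":0,"rx":0,"ry":0,"rz":0,"fingers":-1}
  ]
}}

```text
t: 4.43
ee_pos: [0.5137, 0.1903, 0.0552]
tcp_rot: [[0.999, -0.032, -0.0], [-0.032, -0.999, -0.0], [-0.0, 0.0, -1.0]]
contact_force: [-0.6, -0.0, 0.0]
finger_gap: 0.0274
finger_force: 0.0
```

>>> {"name": "play_rows", "arguments": {
  "series": [
    {"tx":0.001,"ty":-0.003,"tz":0,"rx":0,"ry":0,"rz":0,"fingers":-1},
    {"tx":0.001,"ty":-0.005,"tz":0,"rx":0,"ry":0,"rz":0,"fingers":-1},
    {"tx":0.001,"ty":-0.005,"tz":0,"rx":0,"ry":0,"rz":0,"fingers":-1},
    {"tx":0.001,"ty":-0.005,"tz":0,"rx":0,"ry":0,"rz":0,"fingers":-1},
    {"tx":0.001,"ty":-0.005,"tz":0,"rx":0,"ry":0,"rz":0,"fingers":-1}
  ]
}}

```text
t: 4.85
ee_pos: [0.5152, 0.1957, 0.0553]
tcp_rot: [[0.999, -0.032, 0.0], [-0.032, -0.999, 0.001], [0.0, -0.001, -1.0]]
contact_force: [-0.0, 2.9, -0.5]
finger_gap: 0.0116
finger_force: 40.0
```

>>> {"name": "play_rows", "arguments": {
  "series": [
    {"tx":0,"ty":0,"tz":0,"rx":0,"ry":0,"rz":0,"fingers":-1},
    {"tx":0,"ty":0,"tz":0,"rx":0,"ry":0,"rz":0,"fingers":-1},
    {"tx":0,"ty":0,"tz":0,"rx":0,"ry":0,"rz":0,"fingers":-1}
  ]
}}

```text
t: 5.1
ee_pos: [0.515, 0.1954, 0.0553]
tcp_rot: [[0.999, -0.032, 0.0], [-0.032, -0.999, 0.0], [0.0, -0.0, -1.0]]
contact_force: [1.0, 2.4, 0.0]
finger_gap: 0.0116
finger_force: 40.0
```

Gripped. Next: lift 100 mm.

>>> {"name": "play_rows", "arguments": {
  "series": [
    {"tx":0,"ty":0,"tz":-0.015,"rx":0,"ry":0,"rz":0,"fingers":-1},
    {"tx":0,"ty":0,"tz":-0.035,"rx":0,"ry":0,"rz":0,"fingers":-1},
    {"tx":0,"ty":0,"tz":-0.06,"rx":0,"ry":0,"rz":0,"fingers":-1},
    {"tx":0,"ty":0,"tz":-0.085,"rx":0,"ry":0,"rz":0,"fingers":-1},
    {"tx":0,"ty":0,"tz":-0.1,"rx":0,"ry":0,"rz":0,"fingers":-1}
  ],
  "squeeze": 50
}}

```text
t: 5.52
ee_pos: [0.5147, 0.1948, 0.1568]
tcp_rot: [[0.999, -0.032, -0.0], [-0.032, -0.999, -0.001], [-0.0, 0.001, -1.0]]
contact_force: [0.3, -0.2, -6.1]
finger_gap: 0.0112
finger_force: 50.0
```

>>> {"name": "play_rows", "arguments": {
  "series": [
    {"tx":0,"ty":0.01,"tz":0,"rx":0,"ry":0,"rz":0.5,"fingers":-1},
    {"tx":0,"ty":0.03,"tz":0,"rx":0,"ry":0,"rz":1,"fingers":-1},
    {"tx":0,"ty":0.055,"tz":0,"rx":0,"ry":0,"rz":1.5,"fingers":-1},
    {"tx":0,"ty":0.08,"tz":0,"rx":0,"ry":0,"rz":2.2,"fingers":-1},
    {"tx":0,"ty":0.1,"tz":0,"rx":0,"ry":0,"rz":2.9,"fingers":-1}
  ]
}}

```text
t: 5.93
ee_pos: [0.5096, 0.0928, 0.1533]
tcp_rot: [[0.997, -0.083, -0.004], [-0.083, -0.997, -0.002], [-0.004, 0.002, -1.0]]
contact_force: [-0.4, -0.3, -5.9]
finger_gap: 0.0116
finger_force: 50.0
```

```bash
python3 - <<'E'
from sil import *
C=[camera(n) for n in("top","side")]
s=get_state(); print(s["ee_pos"],s["tcp_rot"][:2,:2],s["contact_force"],s["ft_torque"],s["finger_gap"])
for c in C:
  for th in("rack","rack_handle","stage"):
    for d in landmark_of(th,c)[:4]: print(th,round(d["score"],2),w(c,d["position"]).round(4))
z=s["ee_pos"][2]-.055
for cs in(C,C[:1],C[1:]): print(*fit("rack",cs,(s["ee_pos"][0],s["ee_pos"][1],-.083),z))
V=np.hstack([C[0]["img"][130:290,180:380],C[1]["img"][90:250,180:380]]); save("carry.png",cv2.resize(V,None,fx=2,fy=2,interpolation=cv2.INTER_CUBIC))
E
```

```text
[0.50955318 0.09179864 0.15330857] [[ 0.99633337 -0.08545595]
 [-0.08546502 -0.99633902]] [-0.54428951 -0.03304491 -6.66465558] [ 0.06738899  0.03887527 -0.02000436] 0.011783673057259829
rack 0.87 [0.6934 0.1816 0.002 ]
rack 0.65 [ 0.3676  0.3151 -0.0039]
rack 0.57 [0.5092 0.0964 0.0988]
rack_handle 0.95 [0.3689 0.3165 0.0548]
rack_handle 0.8 [0.5062 0.098  0.1527]
rack_handle 0.64 [0.6935 0.1811 0.0556]
rack_handle 0.35 [ 4.128e-01 -1.430e-02 -3.000e-04]
stage 0.62 [ 0.5664 -0.2021 -0.0042]
rack 0.89 [ 0.6933  0.1755 -0.0027]
rack 0.75 [ 6.751e-01  3.926e-01 -3.000e-04]
rack 0.62 [0.5115 0.0948 0.0984]
rack 0.56 [ 0.3678  0.3173 -0.0032]
rack_handle 0.84 [0.3695 0.3162 0.0501]
rack_handle 0.75 [0.516  0.0901 0.1528]
rack_handle 0.62 [0.6937 0.1746 0.0557]
stage 0.85 [ 0.567  -0.2003 -0.0038]
[ 0.50957474  0.0908368  -0.101671  ] 1429.3518952853133
[ 0.50875291  0.09548129 -0.09326473] 640.9777482463514
[ 0.51001591  0.08925532 -0.08772687] 759.3350084365653sil.py:10: RuntimeWarning: invalid value encountered in divide
  im=c["img"].astype(float); return (im[...,2]-im[...,0])/im.sum(2)
```

View pics/carry.png

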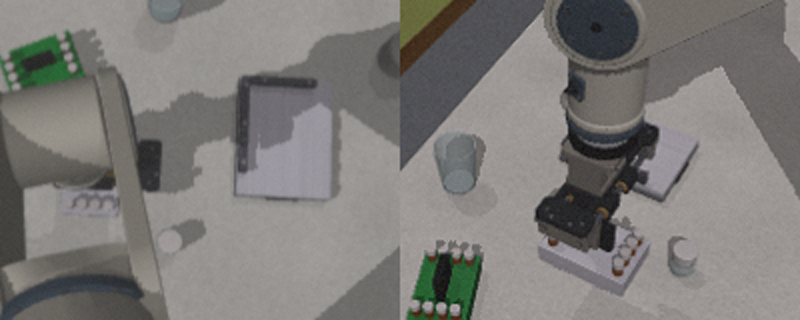

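The rack is held level (left view: rack under the gripper at about (90,205); right view (595,250)). It weighs about 0.6 kg and its yaw matches the stage. Moving over the deck, about 12 mm short of each fence.

>>> {"name": "play_rows", "arguments": {
  "series": [
    {"tx":0.007,"ty":0.02,"tz":0,"rx":0,"ry":0,"rz":0,"fingers":-1},
    {"tx":0.016,"ty":0.05,"tz":0,"rx":0,"ry":0,"rz":0,"fingers":-1},
    {"tx":0.026,"ty":0.08,"tz":0,"rx":0,"ry":0,"rz":0,"fingers":-1},
    {"tx":0.035,"ty":0.11,"tz":0,"rx":0,"ry":0,"rz":0,"fingers":-1},
    {"tx":0.045,"ty":0.14,"tz":0,"rx":0,"ry":0,"rz":0,"fingers":-1}
  ]
}}

```text
t: 6.75
ee_pos: [0.5451, -0.0485, 0.1551]
tcp_rot: [[0.997, -0.081, -0.0], [-0.081, -0.997, 0.0], [-0.0, -0.0, -1.0]]
contact_force: [0.3, 0.4, -6.0]
finger_gap: 0.0118
finger_force: 50.0
```

>>> {"name": "play_rows", "arguments": {
  "series": [
    {"tx":0.01,"ty":0.03,"tz":0,"rx":0,"ry":0,"rz":0,"fingers":-1},
    {"tx":0.02,"ty":0.06,"tz":0,"rx":0,"ry":0,"rz":0,"fingers":-1},
    {"tx":0.03,"ty":0.09,"tz":0,"rx":0,"ry":0,"rz":0,"fingers":-1},
    {"tx":0.04,"ty":0.12,"tz":0,"rx":0,"ry":0,"rz":0,"fingers":-1},
    {"tx":0.045,"ty":0.138,"tz":0,"rx":0,"ry":0,"rz":0,"fingers":-1}
  ]
}}

```text
t: 7.17
ee_pos: [0.5795, -0.1916, 0.1551]
tcp_rot: [[0.997, -0.082, 0.001], [-0.082, -0.997, -0.001], [0.001, 0.001, -1.0]]
contact_force: [1.1, -0.2, -6.1]
finger_gap: 0.0116
finger_force: 50.0
```

>>> {"name": "play_rows", "arguments": {
  "series": [
    {"tx":0,"ty":0,"tz":0.01,"rx":0,"ry":0,"rz":0,"fingers":-1},
    {"tx":0,"ty":0,"tz":0.025,"rx":0,"ry":0,"rz":0,"fingers":-1},
    {"tx":0,"ty":0,"tz":0.035,"rx":0,"ry":0,"rz":0,"fingers":-1},
    {"tx":0,"ty":0,"tz":0.035,"rx":0,"ry":0,"rz":0,"fingers":-1},
    {"tx":0,"ty":0,"tz":0.035,"rx":0,"ry":0,"rz":0,"fingers":-1}
  ]
}}

```text
t: 7.58
ee_pos: [0.5779, -0.1881, 0.1194]
tcp_rot: [[0.997, -0.082, -0.002], [-0.082, -0.997, 0.001], [-0.002, -0.001, -1.0]]
contact_force: [-0.1, -0.3, -6.5]
finger_gap: 0.0116
finger_force: 50.0
```

>>> {"name": "play_rows", "arguments": {
  "series": [
    {"tx":-0.001,"ty":0.004,"tz":0,"rx":0,"ry":0,"rz":0,"fingers":-1},
    {"tx":-0.002,"ty":0.006,"tz":0.01,"rx":0,"ry":0,"rz":0,"fingers":-1},
    {"tx":-0.002,"ty":0.006,"tz":0.02,"rx":0,"ry":0,"rz":0,"fingers":-1},
    {"tx":-0.002,"ty":0.006,"tz":0.03,"rx":0,"ry":0,"rz":0,"fingers":-1},
    {"tx":-0.002,"ty":0.006,"tz":0.034,"rx":0,"ry":0,"rz":0,"fingers":-1}
  ]
}}

```text
t: 8.0
ee_pos: [0.5748, -0.1946, 0.0843]
tcp_rot: [[0.997, -0.083, -0.002], [-0.083, -0.997, 0.001], [-0.002, -0.001, -1.0]]
contact_force: [-0.5, -0.3, -6.5]
finger_gap: 0.0113
finger_force: 50.0
```

>>> {"name": "play_rows", "arguments": {
  "series": [
    {"tx":0,"ty":0,"tz":0.001,"rx":0,"ry":0,"rz":0,"fingers":-1},
    {"tx":0,"ty":0,"tz":0.002,"rx":0,"ry":0,"rz":0,"fingers":-1},
    {"tx":0,"ty":0,"tz":0.003,"rx":0,"ry":0,"rz":0,"fingers":-1},
    {"tx":0,"ty":0,"tz":0.004,"rx":0,"ry":0,"rz":0,"fingers":-1},
    {"tx":0,"ty":0,"tz":0.004,"rx":0,"ry":0,"rz":0,"fingers":-1}
  ]
}}

```text
t: 8.42
ee_pos: [0.5761, -0.195, 0.0824]
tcp_rot: [[0.997, -0.083, 0.0], [-0.083, -0.997, -0.0], [0.0, 0.0, -1.0]]
contact_force: [0.3, 0.1, -6.1]
finger_gap: 0.0119
finger_force: 50.0
```

>>> {"name": "play_rows", "arguments": {
  "series": [
    {"tx":0,"ty":0,"tz":0.0005,"rx":0,"ry":0,"rz":0,"fingers":-1},
    {"tx":0,"ty":0,"tz":0.001,"rx":0,"ry":0,"rz":0,"fingers":-1},
    {"tx":0,"ty":0,"tz":0.0015,"rx":0,"ry":0,"rz":0,"fingers":-1},
    {"tx":0,"ty":0,"tz":0.002,"rx":0,"ry":0,"rz":0,"fingers":-1},
    {"tx":0,"ty":0,"tz":0.002,"rx":0,"ry":0,"rz":0,"fingers":-1}
  ]
}}

```text
t: 8.83
ee_pos: [0.576, -0.195, 0.0803]
tcp_rot: [[0.997, -0.083, 0.0], [-0.083, -0.997, -0.0], [0.0, 0.0, -1.0]]
contact_force: [0.1, -0.1, -5.3]
finger_gap: 0.0114
finger_force: 50.0
```

>>> {"name": "play_rows", "arguments": {
  "series": [
    {"tx":0,"ty":0,"tz":0.0003,"rx":0,"ry":0,"rz":0,"fingers":-1},
    {"tx":0,"ty":0,"tz":0.0006,"rx":0,"ry":0,"rz":0,"fingers":-1},
    {"tx":0,"ty":0,"tz":0.0008,"rx":0,"ry":0,"rz":0,"fingers":-1},
    {"tx":0,"ty":0,"tz":0.0008,"rx":0,"ry":0,"rz":0,"fingers":-1},
    {"tx":0,"ty":0,"tz":0.0008,"rx":0,"ry":0,"rz":0,"fingers":-1}
  ]
}}

```text
t: 9.25
ee_pos: [0.576, -0.195, 0.0803]
tcp_rot: [[0.997, -0.083, 0.0], [-0.083, -0.997, -0.0], [0.0, 0.0, -1.0]]
contact_force: [-3.4, 0.7, 6.2]
finger_gap: 0.0117
finger_force: 50.0
```

On the deck. Sliding toward both fences, first 8 mm.

>>> {"name": "play_rows", "arguments": {
  "series": [
    {"tx":0,"ty":-0.002,"tz":-0.0003,"rx":0,"ry":0,"rz":0,"fingers":-1},
    {"tx":0,"ty":-0.004,"tz":-0.0003,"rx":0,"ry":0,"rz":0,"fingers":-1},
    {"tx":0,"ty":-0.006,"tz":-0.0003,"rx":0,"ry":0,"rz":0,"fingers":-1},
    {"tx":0,"ty":-0.008,"tz":-0.0003,"rx":0,"ry":0,"rz":0,"fingers":-1},
    {"tx":0,"ty":-0.008,"tz":-0.0003,"rx":0,"ry":0,"rz":0,"fingers":-1}
  ]
}}

```text
t: 9.67
ee_pos: [0.5774, -0.1869, 0.0803]
tcp_rot: [[0.997, -0.082, 0.001], [-0.082, -0.997, -0.0], [0.002, 0.0, -1.0]]
contact_force: [0.6, -0.5, 5.1]
finger_gap: 0.0118
finger_force: 50.0
```

>>> {"name": "play_rows", "arguments": {
  "series": [
    {"tx":0.002,"ty":0,"tz":0,"rx":0,"ry":0,"rz":0,"fingers":-1},
    {"tx":0.004,"ty":0,"tz":0,"rx":0,"ry":0,"rz":0,"fingers":-1},
    {"tx":0.006,"ty":0,"tz":0,"rx":0,"ry":0,"rz":0,"fingers":-1},
    {"tx":0.008,"ty":0,"tz":0,"rx":0,"ry":0,"rz":0,"fingers":-1},
    {"tx":0.008,"ty":0,"tz":0,"rx":0,"ry":0,"rz":0,"fingers":-1}
  ]
}}

```text
t: 10.08
ee_pos: [0.5845, -0.1873, 0.0803]
tcp_rot: [[0.997, -0.083, -0.0], [-0.083, -0.997, 0.0], [-0.0, -0.0, -1.0]]
contact_force: [-3.5, 0.4, 8.8]
finger_gap: 0.0118
finger_force: 50.0
```

>>> {"name": "play_rows", "arguments": {
  "series": [
    {"tx":0,"ty":-0.0005,"tz":0,"rx":0,"ry":0,"rz":0,"fingers":-1},
    {"tx":0,"ty":-0.001,"tz":0,"rx":0,"ry":0,"rz":0,"fingers":-1},
    {"tx":0,"ty":-0.0015,"tz":0,"rx":0,"ry":0,"rz":0,"fingers":-1},
    {"tx":0,"ty":-0.002,"tz":0,"rx":0,"ry":0,"rz":0,"fingers":-1},
    {"tx":0,"ty":-0.002,"tz":0,"rx":0,"ry":0,"rz":0,"fingers":-1}
  ]
}}

```text
t: 10.5
ee_pos: [0.5852, -0.186, 0.0803]
tcp_rot: [[0.997, -0.082, 0.001], [-0.082, -0.997, -0.001], [0.001, 0.001, -1.0]]
contact_force: [-1.9, -3.8, 5.7]
finger_gap: 0.0117
finger_force: 50.0
```

>>> {"name": "play_rows", "arguments": {
  "series": [
    {"tx":0,"ty":-0.0005,"tz":0,"rx":0,"ry":0,"rz":0,"fingers":-1},
    {"tx":0,"ty":-0.001,"tz":0,"rx":0,"ry":0,"rz":0,"fingers":-1},
    {"tx":0,"ty":-0.0015,"tz":0,"rx":0,"ry":0,"rz":0,"fingers":-1},
    {"tx":0,"ty":-0.002,"tz":0,"rx":0,"ry":0,"rz":0,"fingers":-1},
    {"tx":0,"ty":-0.002,"tz":0,"rx":0,"ry":0,"rz":0,"fingers":-1}
  ]
}}

```text
t: 10.92
ee_pos: [0.5855, -0.184, 0.0803]
tcp_rot: [[0.997, -0.082, 0.001], [-0.082, -0.997, -0.001], [0.001, 0.001, -1.0]]
contact_force: [-0.2, -3.1, 5.1]
finger_gap: 0.0114
finger_force: 50.0
```

>>> {"name": "play_rows", "arguments": {
  "series": [
    {"tx":0.0005,"ty":0,"tz":0,"rx":0,"ry":0,"rz":0,"fingers":-1},
    {"tx":0.001,"ty":0,"tz":0,"rx":0,"ry":0,"rz":0,"fingers":-1},
    {"tx":0.0015,"ty":0,"tz":0,"rx":0,"ry":0,"rz":0,"fingers":-1},
    {"tx":0.002,"ty":0,"tz":0,"rx":0,"ry":0,"rz":0,"fingers":-1},
    {"tx":0.002,"ty":0,"tz":0,"rx":0,"ry":0,"rz":0,"fingers":-1}
  ]
}}

```text
t: 11.33
ee_pos: [0.5863, -0.1839, 0.0803]
tcp_rot: [[0.997, -0.083, -0.001], [-0.083, -0.997, -0.0], [-0.001, 0.0, -1.0]]
contact_force: [-5.6, -2.5, 11.1]
finger_gap: 0.0116
finger_force: 50.0
```

>>> {"name": "play_rows", "arguments": {
  "series": [
    {"tx":0,"ty":-0.0005,"tz":-0.0003,"rx":0,"ry":0,"rz":0,"fingers":-1},
    {"tx":0,"ty":-0.001,"tz":-0.0003,"rx":0,"ry":0,"rz":0,"fingers":-1},
    {"tx":0,"ty":-0.0015,"tz":-0.0003,"rx":0,"ry":0,"rz":0,"fingers":-1},
    {"tx":0,"ty":-0.002,"tz":-0.0003,"rx":0,"ry":0,"rz":0,"fingers":-1},
    {"tx":0,"ty":-0.002,"tz":-0.0003,"rx":0,"ry":0,"rz":0,"fingers":-1}
  ]
}}

```text
t: 11.75
ee_pos: [0.5864, -0.1837, 0.0804]
tcp_rot: [[0.997, -0.082, -0.001], [-0.082, -0.997, -0.003], [-0.001, 0.003, -1.0]]
contact_force: [-6.2, -11.7, 6.1]
finger_gap: 0.012
finger_force: 50.0
```

>>> {"name": "play_rows", "arguments": {
  "series": [
    {"tx":0.0005,"ty":0,"tz":0,"rx":0,"ry":0,"rz":0,"fingers":-1},
    {"tx":0.001,"ty":0,"tz":0,"rx":0,"ry":0,"rz":0,"fingers":-1},
    {"tx":0.0015,"ty":0,"tz":0,"rx":0,"ry":0,"rz":0,"fingers":-1},
    {"tx":0.002,"ty":0,"tz":0,"rx":0,"ry":0,"rz":0,"fingers":-1},
    {"tx":0.002,"ty":0,"tz":0,"rx":0,"ry":0,"rz":0,"fingers":-1}
  ]
}}

```text
t: 12.17
ee_pos: [0.5874, -0.1838, 0.0804]
tcp_rot: [[0.997, -0.082, -0.003], [-0.082, -0.997, -0.002], [-0.003, 0.003, -1.0]]
contact_force: [-9.5, -11.1, 10.4]
finger_gap: 0.0114
finger_force: 50.0
```

>>> {"name": "play_rows", "arguments": {
  "series": [
    {"tx":0.0005,"ty":0,"tz":-0.0002,"rx":0,"ry":0,"rz":0,"fingers":-1},
    {"tx":0.001,"ty":0,"tz":-0.0003,"rx":0,"ry":0,"rz":0,"fingers":-1},
    {"tx":0.0015,"ty":0,"tz":-0.0003,"rx":0,"ry":0,"rz":0,"fingers":-1},
    {"tx":0.0015,"ty":0,"tz":-0.0003,"rx":0,"ry":0,"rz":0,"fingers":-1},
    {"tx":0.0015,"ty":0,"tz":-0.0003,"rx":0,"ry":0,"rz":0,"fingers":-1}
  ]
}}

```text
t: 12.58
ee_pos: [0.5878, -0.1838, 0.0805]
tcp_rot: [[0.997, -0.082, -0.005], [-0.082, -0.997, -0.002], [-0.005, 0.002, -1.0]]
contact_force: [-13.9, -11.6, 12.2]
finger_gap: 0.0116
finger_force: 50.0
```

>>> {"name": "play_rows", "arguments": {
  "series": [
    {"tx":0.0005,"ty":0,"tz":0,"rx":0,"ry":0,"rz":0,"fingers":-1},
    {"tx":0.001,"ty":0,"tz":-0.0002,"rx":0,"ry":0,"rz":0,"fingers":-1},
    {"tx":0.0015,"ty":0,"tz":-0.0003,"rx":0,"ry":0,"rz":0,"fingers":-1},
    {"tx":0.0015,"ty":0,"tz":-0.0003,"rx":0,"ry":0,"rz":0,"fingers":-1},
    {"tx":0.0015,"ty":0,"tz":-0.0003,"rx":0,"ry":0,"rz":0,"fingers":-1}
  ]
}}

```text
t: 13.0
ee_pos: [0.5879, -0.1838, 0.0806]
tcp_rot: [[0.997, -0.082, -0.008], [-0.082, -0.997, -0.002], [-0.008, 0.002, -1.0]]
contact_force: [-18.6, -11.6, 14.5]
finger_gap: 0.0114
finger_force: 50.0
```

>>> {"name": "play_rows", "arguments": {
  "series": [
    {"tx":0,"ty":-0.0005,"tz":-0.0002,"rx":0,"ry":0,"rz":0,"fingers":-1},
    {"tx":0,"ty":-0.001,"tz":-0.0003,"rx":0,"ry":0,"rz":0,"fingers":-1},
    {"tx":0,"ty":-0.0012,"tz":-0.0003,"rx":0,"ry":0,"rz":0,"fingers":-1},
    {"tx":0,"ty":-0.0012,"tz":-0.0003,"rx":0,"ry":0,"rz":0,"fingers":-1},
    {"tx":0,"ty":-0.0012,"tz":-0.0003,"rx":0,"ry":0,"rz":0,"fingers":-1}
  ]
}}

```text
t: 13.42
ee_pos: [0.5879, -0.1837, 0.0806]
tcp_rot: [[0.997, -0.082, -0.008], [-0.082, -0.997, -0.003], [-0.007, 0.004, -1.0]]
contact_force: [-18.0, -17.3, 11.2]
finger_gap: 0.0117
finger_force: 50.0
```

```bash
python3 - <<'E' 2>/dev/null
from sil import *
C=[camera(n) for n in("top","side")]
s=get_state(); print(s["ee_pos"],s["tcp_rot"],s["contact_force"],s["ft_torque"],s["qd"].round(4))
for c in C:
  for th in("rack","rack_handle","stage","stage_corner"):
    for d in landmark_of(th,c)[:4]: print(th,round(d["score"],2),w(c,d["position"]).round(4))
a=cv2.resize(C[0]["img"][140:240,270:370],None,fx=4,fy=4,interpolation=cv2.INTER_CUBIC)
b=cv2.resize(C[1]["img"][110:210,220:320],None,fx=4,fy=4,interpolation=cv2.INTER_CUBIC)
save("end.png",np.hstack([a,b]))
E
```

```text
[ 0.58791069 -0.18372739  0.08062402] [[ 0.99664172 -0.0815206  -0.00772481]
 [-0.0815464  -0.99666477 -0.00308551]
 [-0.00744751  0.00370508 -0.9999654 ]] [-18.63643782 -18.64101716  10.94195716] [-2.96635675  2.518243   -0.03790387] [-0.0002 -0.0008 -0.0007 -0.0002  0.0001  0.0031]
rack 0.88 [ 0.3648  0.3197 -0.0028]
rack 0.76 [0.6922 0.1823 0.001 ]
rack 0.7 [ 0.5877 -0.1793  0.0223]
rack 0.21 [ 0.6928 -0.3984 -0.0028]
rack_handle 0.67 [0.692  0.1795 0.0516]
rack_handle 0.62 [0.3706 0.3152 0.0541]
rack_handle 0.48 [ 0.5858 -0.1838  0.0795]
stage_corner 0.65 [ 0.652  -0.1513  0.0219]
rack 0.9 [ 0.3672  0.3182 -0.0025]
rack 0.86 [ 0.6964  0.1764 -0.003 ]
rack 0.62 [ 0.5883 -0.1824  0.0273]
rack_handle 0.62 [0.6961 0.1767 0.0588]
rack_handle 0.57 [0.3715 0.3154 0.0548]
stage 0.62 [ 0.5675 -0.2035 -0.0046]
stage_corner 0.95 [ 0.647  -0.1474  0.0194]
```

View pics/end.png

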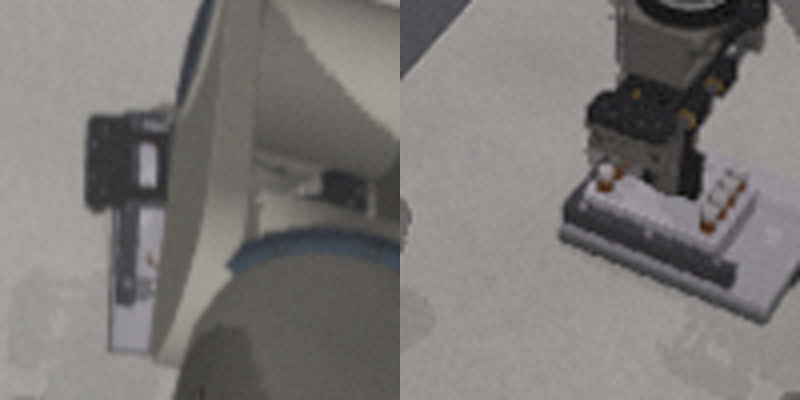

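The side view shows the rack flat on the deck in the corner: long side on the long fence near (660,235), short end at the short fence near (600,185). The TCP is within about 1 mm of the predicted seat, yaw is -0.082 against the stage's -0.083, and it pushes about 17–20 N along each stage axis. Handing in.

>>> {"name": "play_rows", "arguments": {
  "series": [
    {"tx":0,"ty":0,"tz":0,"rx":0,"ry":0,"rz":0,"fingers":-1},
    {"tx":0,"ty":0,"tz":0,"rx":0,"ry":0,"rz":0,"fingers":-1},
    {"tx":0,"ty":0,"tz":0,"rx":0,"ry":0,"rz":0,"fingers":-1},
    {"tx":0,"ty":0,"tz":0,"rx":0,"ry":0,"rz":0,"fingers":-1},
    {"tx":0,"ty":0,"tz":0,"rx":0,"ry":0,"rz":0,"fingers":-1}
  ]
}}

```text
t: 14.33
ee_pos: [0.5879, -0.1837, 0.0806]
tcp_rot: [[0.997, -0.082, -0.008], [-0.082, -0.997, -0.003], [-0.007, 0.004, -1.0]]
contact_force: [-17.7, -18.3, 11.4]
finger_gap: 0.0122
finger_force: 50.0
```

```bash
python3 -c "
from station import robot,get_state
s=get_state();print(s['ee_pos'],s['contact_force'],s['finger_force'])
print(robot.close_job())"
```

```text
[ 0.58791653 -0.18371614  0.08062641] [-17.70071002 -18.34402127  11.44542106] 50.00352144241333
the job is handed in; nothing more can be done
None
```

The job is handed in at about 14 s of the 67 s: the aluminium rack is flat on the deck, still gripped and pressed into the corner of both fences with an estimated 8 N or more on each; no verdict came back.

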